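# Heft the parts tins and pack the heaviest at the bottom of the bin

## Task

Three look-alike metal tins stand on the electronics bench and one of them, full of brass parts, is clearly heavier than the other two: lift them to find out which. Set the heavy tin upright on the floor of the empty yellow bin first, then stack either of the light tins upright and centred on top of it, without dropping any. Leave the remaining light tin standing on the bench outside the bin.

Things in the scene. Friction and masses are not known exactly. Their poses are not given: they have to be found in the camera images.
- tin_a: one of three look-alike square metal tins with a dark lid rim and a blank white label on top: 58 x 58 mm, 45 mm tall, closed, stiff. Origin at the centre of its underside, z up, x and y square to its sides. One of the three (a different one each time, no outward sign) is full of brass and weighs 0.55 to 0.7 kg; the other two hold plastic caps and weigh 0.15 to 0.2 kg. The filling may shift by 1 to 2 mm inside. Starts upright on the bench.
- tin_b: one of three look-alike square metal tins with a dark lid rim and a blank white label on top: 58 x 58 mm, 45 mm tall, closed, stiff. Origin at the centre of its underside, z up, x and y square to its sides. One of the three (a different one each time, no outward sign) is full of brass and weighs 0.55 to 0.7 kg; the other two hold plastic caps and weigh 0.15 to 0.2 kg. The filling may shift by 1 to 2 mm inside. Starts upright on the bench.
- tin_c: one of three look-alike square metal tins with a dark lid rim and a blank white label on top: 58 x 58 mm, 45 mm tall, closed, stiff. Origin at the centre of its underside, z up, x and y square to its sides. One of the three (a different one each time, no outward sign) is full of brass and weighs 0.55 to 0.7 kg; the other two hold plastic caps and weigh 0.15 to 0.2 kg. The filling may shift by 1 to 2 mm inside. Starts upright on the bench.
- bin: the empty yellow plastic parts bin, fixed to the bench: 160 mm along its x, 170 mm along its y outside, inside 150 x 160 mm. Floor 4 mm thick; side and back walls rise to 45 mm above the bench, the front wall (at -x, white label) to 28 mm. Origin at the centre of its underside, at bench height; z up.
There are look-alikes about, which are no part of the job. What is shaped like the tin_b but purple is not meant. Leave any blue look-alike of the tin_c alone.

How it is judged:
On the way:
1. the heavy tin stands upright on the bin's floor, let go, with no other tin in the bin (((horizontal distance between tin_a and bin below 0.08 m and z of tin_a in the frame of bin between 0.001 and 0.012 m and angle between tin_a's own z axis and vertical below 0.17 rad and contact force between tin_a and bin above 4 N and contact force between the fingers and tin_a below 0.1 N and horizontal distance between each of tin_b, tin_c and bin above 0.1 m) or (horizontal distance between tin_b and bin below 0.08 m and z of tin_b in the frame of bin between 0.001 and 0.012 m and angle between tin_b's own z axis and vertical below 0.17 rad and contact force between tin_b and bin above 4 N and contact force between the fingers and tin_b below 0.1 N and horizontal distance between each of tin_a, tin_c and bin above 0.1 m) or (horizontal distance between tin_c and bin below 0.08 m and z of tin_c in the frame of bin between 0.001 and 0.012 m and angle between tin_c's own z axis and vertical below 0.17 rad and contact force between tin_c and bin above 4 N and contact force between the fingers and tin_c below 0.1 N and horizontal distance between each of tin_a, tin_b and bin above 0.1 m))), for 0.2 s.
At the end, for the whole second after the job is handed in: the heavy tin stands on the bin's floor; one light tin rests on top of it with its centre within 20 mm of the heavy tin's; the other light tin stands on the bench outside the bin (its centre over 100 mm from the bin's); all three upright within 10 degrees, released and at rest (((horizontal distance between tin_a and bin below 0.08 m and z of tin_a in the frame of bin between 0.001 and 0.012 m and contact force between tin_a and bin above 5.5 N and horizontal distance between tin_b and tin_a below 0.02 m and z of tin_b in the frame of bin between 0.044 and 0.056 m and contact force between tin_b and tin_a below 3 N and horizontal distance between tin_c and bin above 0.1 m and height (world z) of tin_c between -0.01 and 0.012 m) or (horizontal distance between tin_a and bin below 0.08 m and z of tin_a in the frame of bin between 0.001 and 0.012 m and contact force between tin_a and bin above 5.5 N and horizontal distance between tin_c and tin_a below 0.02 m and z of tin_c in the frame of bin between 0.044 and 0.056 m and contact force between tin_c and tin_a below 3 N and horizontal distance between tin_b and bin above 0.1 m and height (world z) of tin_b between -0.01 and 0.012 m) or (horizontal distance between tin_b and bin below 0.08 m and z of tin_b in the frame of bin between 0.001 and 0.012 m and contact force between tin_b and bin above 5.5 N and horizontal distance between tin_a and tin_b below 0.02 m and z of tin_a in the frame of bin between 0.044 and 0.056 m and contact force between tin_a and tin_b below 3 N and horizontal distance between tin_c and bin above 0.1 m and height (world z) of tin_c between -0.01 and 0.012 m) or (horizontal distance between tin_b and bin below 0.08 m and z of tin_b in the frame of bin between 0.001 and 0.012 m and contact force between tin_b and bin above 5.5 N and horizontal distance between tin_c and tin_b below 0.02 m and z of tin_c in the frame of bin between 0.044 and 0.056 m and contact force between tin_c and tin_b below 3 N and horizontal distance between tin_a and bin above 0.1 m and height (world z) of tin_a between -0.01 and 0.012 m) or (horizontal distance between tin_c and bin below 0.08 m and z of tin_c in the frame of bin between 0.001 and 0.012 m and contact force between tin_c and bin above 5.5 N and horizontal distance between tin_a and tin_c below 0.02 m and z of tin_a in the frame of bin between 0.044 and 0.056 m and contact force between tin_a and tin_c below 3 N and horizontal distance between tin_b and bin above 0.1 m and height (world z) of tin_b between -0.01 and 0.012 m) or (horizontal distance between tin_c and bin below 0.08 m and z of tin_c in the frame of bin between 0.001 and 0.012 m and contact force between tin_c and bin above 5.5 N and horizontal distance between tin_b and tin_c below 0.02 m and z of tin_b in the frame of bin between 0.044 and 0.056 m and contact force between tin_b and tin_c below 3 N and horizontal distance between tin_a and bin above 0.1 m and height (world z) of tin_a between -0.01 and 0.012 m)) and linear speed of each of tin_a, tin_b, tin_c below 0.02 m/s and angular speed of each of tin_a, tin_b, tin_c below 0.2 rad/s and angle between each of tin_a, tin_b, tin_c's own z axis and vertical below 0.17 rad); the robot touches nothing.
It fails at once if a tin was dropped (falling freely faster than 0.8 m/s, a drop of over 30 mm) ((linear speed of tin_a above 0.8 m/s and contact force between the fingers and tin_a below 0.05 N) or (linear speed of tin_b above 0.8 m/s and contact force between the fingers and tin_b below 0.05 N) or (linear speed of tin_c above 0.8 m/s and contact force between the fingers and tin_c below 0.05 N)).
It also fails if it takes over 72 s, if anything falls off the work surface, if the arm or the gripper's body presses on something with over 40 N, if the wrist force passes 120 N, or if a joint passes its speed limit or range.

## Robot

A 6-joint arm with a two-finger parallel gripper is mounted at the origin on the work surface. World frame = base frame: x ahead of the robot, y to its left, z up, the work surface at z = 0. Lengths are in m, angles in rad, forces in N, time in s.
With the tool pointing down it reaches from about 0.375 to 0.9 m from the base axis. Payload 3.1 kg.
Tool frame: the origin (TCP) lies between the finger pads; the fingertips stand 22 mm ahead of it and the grasp point (between the pads) lies 3 mm ahead of it; z points along the fingers, y is the direction in which the jaws open and shut (so a half turn about z gives the same grasp; the last joint's range is limited). The gripper opens to 87 mm and grips with 3 to 60 N. Pads are 19 mm wide; open, the fingers measure 117 mm over their backs; the gripper's body (75 mm by 190 mm) begins 51 mm behind the grasp point.
Start: joints at [1.167, 0.527, 1.433, -0, 1.181, -0.178], TCP at [0.14, 0.609, 0.245] pointing down, gripper open.
Joint ranges: [-3.08, 3.08], [-0.75, 2.2], [0.22, 2.44], [-1.43, 4.57], [0, 2.65], [-2.85, 2.85]. Speed limits (rad/s): [2.79, 2.79, 3.14, 3.14, 3.14, 3.14].

## Interface

Orientations are given as [roll, pitch, yaw] about the fixed x, y, z axes, in that order (R = Rz(yaw) Ry(pitch) Rx(roll)).
In Python, from bench import manip, eyes, workorder gives the robot as it stands. The module is installed in compiled form; this text tells all that it offers.
- The arm moves only by the shell command python3 -m crank 'ROWS'. ROWS is JSON, a list of rows, each a list of 7 numbers: the closure, from -1 (fully open) to 1 (shut), then the shift along the tool's x, y, z in cm, then the turn, a rotation vector about the tool's x, y, z in units of 5 degrees (1.0 is 5 degrees). In form: [[gripper, dx, dy, dz, wx, wy, wz], ...]. A call has 1 to 12 rows; each row is the pose to reach, as a shift and turn from the pose commanded when the call began, along the tool's axes at that moment; what a row does not reach only later rows make up. A row lasts 1/12 s, in which the tool goes at most 41.7 mm and 7.16 degrees, less where a joint would pass 70% of its speed; a pose out of reach is approached as far as the arm can. A call with a gripper value outside its range is refused whole. The fingers move at their own pace and stop on an object; the grip force is fixed at half the most. Time passes only in rows, so rows that repeat a pose let the fingers close. It gives the time, the measured TCP pose, the force and the opening at its end, in the units of the state.
- manip.get_state(): the state, without advancing time (a new reading comes with each control period).
- eyes.get_image(name): name is "side" or "top"; returns a dict with "img" (420x560x3 uint8, red, green, blue), "z_map" (420x560 float32, m along the optical axis (not along the pixel's ray), 0 where there is no reading), "K" (3x3 intrinsics, pixels), "dist" ([k1, k2, p1, p2, k3] as OpenCV has them; the pictures are not rectified), "xyz" and "attitude" of the camera in the world. Camera axes: x right, y down, z forward; pixel columns grow to the right and rows downward; lengths in m; the calibration is good to about 2 mm. A picture is of the moment at which its call begins.
- workorder.finish_job(): hands the job in, once; it reports no verdict.
The state is a dict: "time_s": time; "joint_pos": joint angles; "qd": joint speeds; "joint_torque": joint torques, N m; "eef_pos": TCP position; "orientation": TCP orientation; "wrist_force": force on the tool from outside, world axes, zero at the start; "torque": the same for the moment, N m; "width": opening from 0.0 (shut) to 1.0 (fully open).
Only numpy, scipy, OpenCV 4.12 (cv2) and the standard library are available. Lean on these libraries where they do the work, as an engineer would, in place of code of your own. Each camera call takes 0.05 s, during which the arm holds its last target. There are 200 camera calls.

## Working session

There is one attempt and no reset: what is moved stays moved. The work goes in short steps, Python scripts to look and compute and a shell command to move; the robot and the scene stay as the last step left them, time stands still between calls to the robot, and variables do not carry over. Pictures are saved under pics/ and viewed, about 8 in all and at most 12, crops included, and the job is handed in when it is done.

```bash
mkdir -p pics; cat > h.py <<'E'
import numpy as np, cv2
from bench import manip, eyes
from scipy.spatial.transform import Rotation as R
def cloud(d):
    h,w=d["z_map"].shape
    u,v=np.meshgrid(np.arange(w),np.arange(h))
    p=cv2.undistortPoints(np.stack([u,v],-1).reshape(-1,1,2).astype(float),np.array(d["K"]),np.array(d["dist"])).reshape(h,w,2)
    z=d["z_map"][...,None]
    c=np.concatenate([p*z,z],-1)
    a=np.array(d["attitude"])
    Rm=a if a.shape==(3,3) else R.from_euler("xyz",a).as_matrix()
    return c@Rm.T+np.array(d["xyz"])
def shot(name,fn):
    d=eyes.get_image(name); cv2.imwrite("pics/"+fn,d["img"][...,::-1]); return d,cloud(d)
E
python3 - <<'E'
from h import *
print(manip.get_state())
for n in("top","side"):
    d,c=shot(n,n+"0.png"); np.savez(n+"0.npz",img=d["img"],c=c)
    print(n,d["xyz"],d["attitude"])
a=cv2.imread("pics/top0.png");b=cv2.imread("pics/side0.png")
E
```

```text
{'time_s': 0.0, 'joint_pos': array([ 1.16648415e+00,  5.28482945e-01,  1.43393362e+00,  6.66634814e-06,
        1.18135521e+00, -1.78490046e-01]), 'qd': array([-0.00053544, -0.00103867,  0.00196283,  0.00023465, -0.00020833,
        0.00156692]), 'joint_torque': array([-1.34987768e-03, -4.40047896e+01, -1.76588237e+01,  6.31576963e-02,
        5.84440981e-02, -1.78920427e-04]), 'eef_pos': array([0.13962913, 0.60849326, 0.2435513 ]), 'orientation': array([-3.13944924e+00, -3.92953360e-04,  2.91576757e+00]), 'wrist_force': array([-0.19959395,  0.16958523, -0.00034144]), 'torque': array([-0.02762893, -0.04432171,  0.02630841]), 'width': 1.0021264661044538}
top [0.46146432 0.00389837 0.83993573] [-3.05737639  0.03082783 -1.55540086]
side [0.35934956 0.57045608 0.70751419] [-2.43556641 -0.00544574 -2.85035348]
```

View pics/top0.png

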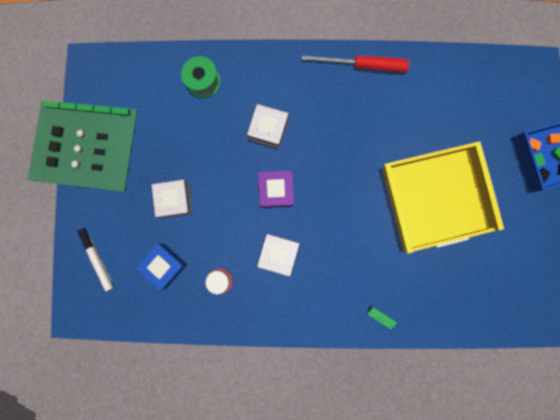

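View pics/side0.png

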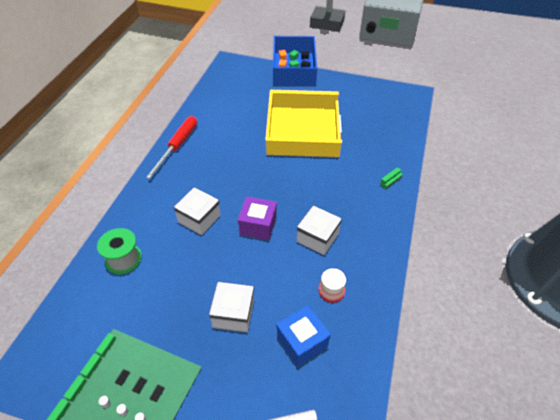

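Top view: three silver/white tins at (268,126), (170,198) and (279,255). The look-alikes are purple at (276,189) and blue at (160,267), both excluded by colour. The empty yellow bin is at (442,197), and the blue bin at the right edge holds parts, so it is not the target. I'll measure these and confirm with a crop.

```bash
cat >> h.py <<'E'
def tin(c,img,uv,zlo=.036,zhi=.056,r=40,sat=70):
    h,w=c.shape[:2]; m=np.zeros((h,w),np.uint8)
    u,v=uv; sl=(slice(max(0,v-r),v+r),slice(max(0,u-r),u+r))
    m[sl]=((c[sl][...,2]>zlo)&(c[sl][...,2]<zhi))
    n,l=cv2.connectedComponents(m); m=(l==l[v,u])
    p=c[m]; (cx,cy),(a,b),ang=cv2.minAreaRect((p[:,:2]*1000).astype(np.float32))
    return cx,cy,a,b,ang,np.median(p[:,2])*1000,len(p)
E
python3 - <<'E'
from h import *
T=np.load("top0.npz");S=np.load("side0.npz")
f=lambda t:[round(float(x),1) for x in t]
for uv in[(268,126),(170,198),(279,255),(276,189),(160,267)]: print("top",uv,f(tin(T["c"],T["img"],uv)))
for uv in[(198,207),(233,297),(319,225)]: print("side",uv,f(tin(S["c"],S["img"],uv)))
# bin: yellow
for n,D in(("top",T),("side",S)):
    hsv=cv2.cvtColor(D["img"],cv2.COLOR_RGB2HSV);m=(hsv[...,0]>22)&(hsv[...,0]<35)&(hsv[...,1]>150)&(D["c"][...,2]>-.02)&(D["c"][...,2]<.06)
    m=m.astype(np.uint8);k,l,st,ce=cv2.connectedComponentsWithStats(m);i=1+np.argmax(st[1:,4]);m=l==i
    p=D["c"][m]; print(n,"bin",cv2.minAreaRect((p[:,:2]*1000).astype(np.float32)),"rim",cv2.minAreaRect((p[p[:,2]>.025][:,:2]*1000).astype(np.float32)),np.percentile(p[:,2],[2,50,98]))
c=T["c"];print("bench z",np.median(c[150:250,210:240,2]),np.median(c[280:300,300:340,2]))
# objects higher than 20mm
cv2.imwrite("pics/crop1.png",cv2.resize(T["img"][90:300,110:320,::-1],None,fx=2.8,fy=2.8,interpolation=cv2.INTER_CUBIC))
E
```

```text
top (268, 126) [670.3, 58.6, 60.4, 61.1, 74.1, 44.0, 1144.0]
top (170, 198) [535.1, 230.8, 60.4, 60.4, 9.3, 43.8, 1137.0]
top (279, 255) [438.4, 36.2, 59.6, 59.8, 74.8, 44.0, 1190.0]
top (276, 189) [555.0, 42.2, 60.0, 59.7, 3.5, 43.9, 1160.0]
top (160, 267) [414.9, 245.6, 60.9, 61.2, 49.7, 43.8, 1181.0]
side (198, 207) [669.2, 59.2, 61.6, 63.1, 72.9, 43.9, 890.0]
side (233, 297) [534.2, 231.5, 59.6, 61.0, 8.5, 44.1, 1356.0]
side (319, 225) [438.0, 37.1, 62.4, 60.8, 74.9, 44.0, 956.0]
top bin ((544.401611328125, -253.68978881835938), (158.451416015625, 177.92579650878906), 14.418642044067383) rim ((544.404296875, -253.68678283691406), (158.45240783691406, 177.91981506347656), 14.423404693603516) [0.00031702 0.00369701 0.04542385]
side bin ((543.0482177734375, -251.83929443359375), (157.86959838867188, 180.40725708007812), 14.328110694885254) rim ((543.0482177734375, -251.83929443359375), (157.86959838867188, 180.40725708007812), 14.328110694885254) [0.00078402 0.00695857 0.04504981]
bench z -0.0009546074648274505 -0.0008141273545152483
```

View pics/crop1.png

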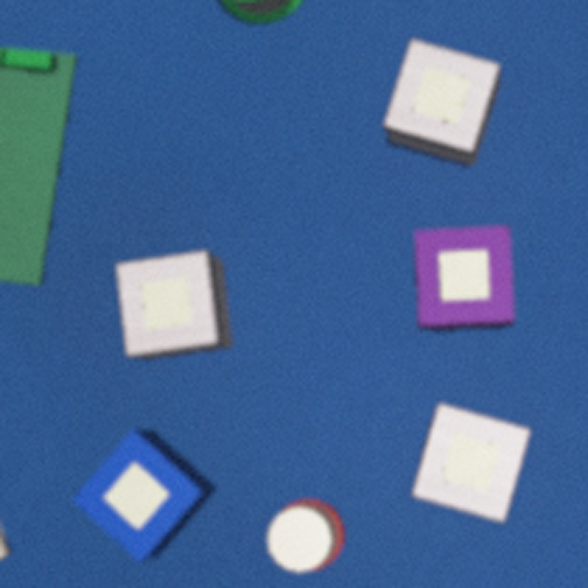

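Crop confirms it: grey-white tins at crop (440,97), (167,303) and (472,463); purple and blue are the decoys. The bin yaw is about 14° (label on the near side). Next is a helper that works out the moves.

```bash
cat > go.py <<'E'
import sys
from h import *
s=manip.get_state(); p=s["eef_pos"]; r=R.from_euler("xyz",s["orientation"])
print("t",round(s["time_s"],2),"p",(p*1000).round(1),"rpy",np.degrees(s["orientation"]).round(1),"F",s["wrist_force"].round(2),"w",round(s["width"],3),"j6",round(s["joint_pos"][5],2))
a=list(map(float,sys.argv[1:]))
if a:
    g=R.from_euler("xyz",[180,0,a[3]],degrees=True)
    print("shift cm",(r.inv().apply(np.array(a[:3])/1000-p)*100).round(2),"turn",((r.inv()*g).as_rotvec(degrees=True)/5).round(2))
E
python3 go.py 535 231 150 189
python3 -c "
import numpy as np
c=np.load('top0.npz')['c'];z=c[...,2]
for n,(a,b,e,f) in dict(spool=(55,100,178,222),cap=(265,300,200,235),pcb=(100,190,30,135),bluebin=(110,195,515,559)).items(): print(n,z[a:b,e:f].max().round(3))"
```

```text
t 0.1 p [139.7 608.5 243.7] rpy [-179.9   -0.   167.1] F [ 0.39 -0.47  0.77] w 0.998 j6 -0.18
shift cm [-46.99 -27.93   9.41] turn [-0.02 -0.01 -4.39]
spool 0.84
cap 0.84
pcb 0.84
bluebin 0.84
```

```bash
python3 -m crank '[[-1,-47,-27.9,9.4,0,0,-4.4],[-1,-47,-27.9,9.4,0,0,-4.4],[-1,-47,-27.9,9.4,0,0,-4.4],[-1,-47,-27.9,9.4,0,0,-4.4],[-1,-47,-27.9,9.4,0,0,-4.4],[-1,-47,-27.9,9.4,0,0,-4.4],[-1,-47,-27.9,9.4,0,0,-4.4],[-1,-47,-27.9,9.4,0,0,-4.4],[-1,-47,-27.9,9.4,0,0,-4.4],[-1,-47,-27.9,9.4,0,0,-4.4],[-1,-47,-27.9,9.4,0,0,-4.4],[-1,-47,-27.9,9.4,0,0,-4.4]]'; python3 go.py 535 231 120 189
```

```text
time_s: 1.1
eef_pos: [0.4933, 0.2714, 0.1602]
orientation: [3.142, -0.001, -2.984]
wrist_force: [-0.6, 1.6, 0.3]
width: 1.002
t 1.1 p [493.3 271.4 160.2] rpy [ 180.   -0. -171.] F [-0.57  1.64  0.34] w 1.002 j6 -1.42
shift cm [-3.49 -4.65  4.02] turn [ 0.   -0.01  0.01]
```

```bash
python3 -m crank '[[-1,-3.3,-4.4,3.9,0,0,0],[-1,-3.3,-4.4,3.9,0,0,0],[-1,-3.3,-4.4,3.9,0,0,0],[-1,-3.3,-4.4,3.9,0,0,0],[-1,-3.3,-4.4,3.9,0,0,0]]'; python3 - <<'E'
from h import *
f=lambda t:[round(float(x),1) for x in t]
d,c=shot("side","side1.png")
try: print(f(tin(c,d["img"],(233,297))))
except Exception as e: print(e)
E
python3 go.py 534.7 231.2 30 189
```

```text
time_s: 1.52
eef_pos: [0.5311, 0.2352, 0.1217]
orientation: [3.141, -0.001, -2.984]
wrist_force: [-0.3, -0.3, -0.3]
width: 1.002
[1034.0, -675.1, 2306.1, 2209.2, 82.9, -0.5, 234891.0]
t 1.57 p [531.  235.7 122.2] rpy [ 180.    -0.  -170.9] F [-0.06  0.1   0.59] w 1.001 j6 -1.5
shift cm [-0.3  -0.51  9.22] turn [ 0.   -0.    0.02]
```

View pics/side1.png

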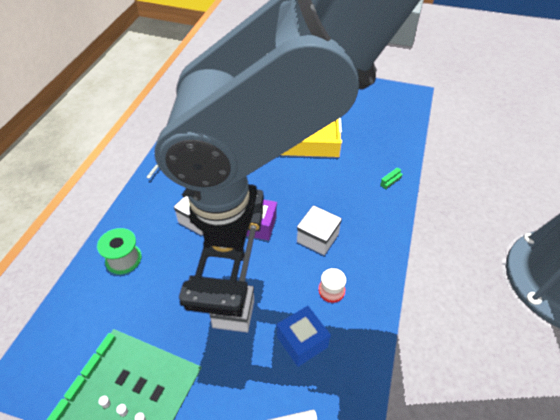

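The open jaws stand above the tin at (233,310), straddling it. Now down, grip, lift.

```bash
python3 -m crank '[[-1,-0.3,-0.5,3,0,0,0],[-1,-0.3,-0.5,6,0,0,0],[-1,-0.3,-0.5,8,0,0,0],[-1,-0.3,-0.5,9.2,0,0,0],[-1,-0.3,-0.5,9.2,0,0,0],[-1,-0.3,-0.5,9.2,0,0,0],[1,-0.3,-0.5,9.2,0,0,0],[1,-0.3,-0.5,9.2,0,0,0],[1,-0.3,-0.5,9.2,0,0,0],[1,-0.3,-0.5,9.2,0,0,0],[1,-0.3,-0.5,9.2,0,0,0],[1,-0.3,-0.5,9.2,0,0,0]]'; python3 go.py 534.7 231.2 70 189
```

```text
time_s: 2.57
eef_pos: [0.5359, 0.2306, 0.0304]
orientation: [3.141, 0.001, -2.984]
wrist_force: [-0.9, 1.1, 2.6]
width: 0.663
t 2.57 p [535.9 230.6  30.4] rpy [ 1.80e+02  1.00e-01 -1.71e+02] F [-0.94  1.14  2.6 ] w 0.663 j6 -1.51
shift cm [ 0.11  0.08 -3.96] turn [0.   0.01 0.01]
```

Gripped (0.663 × 87 ≈ 58 mm). Lift 4 cm and weigh.

```bash
python3 -m crank '[[1,0,0,-1,0,0,0],[1,0,0,-2,0,0,0],[1,0,0,-3,0,0,0],[1,0,0,-4,0,0,0],[1,0,0,-4,0,0,0],[1,0,0,-4,0,0,0],[1,0,0,-4,0,0,0],[1,0,0,-4,0,0,0]]'; python3 go.py 535 231 30.5 189;python3 -m crank '[[1,0,0,0,0,0,0],[1,0,0,0,0,0,0],[1,0,0,0,0,0,0]]';  python3 go.py 535 231 30.5 189
```

```text
time_s: 3.23
eef_pos: [0.5352, 0.2304, 0.0695]
orientation: [-3.142, -0.001, -2.983]
wrist_force: [-0.4, 0.3, -1.7]
width: 0.66
t 3.23 p [535.2 230.4  69.5] rpy [-1.800e+02 -1.000e-01 -1.709e+02] F [-0.4   0.35 -1.68] w 0.66 j6 -1.51
shift cm [0.01 0.07 3.9 ] turn [-0.   -0.01  0.01]
time_s: 3.48
eef_pos: [0.5354, 0.2304, 0.0694]
orientation: [-3.142, -0.001, -2.983]
wrist_force: [-0.1, -0.5, -1.3]
width: 0.667
t 3.48 p [535.4 230.4  69.4] rpy [-180.    -0.  -170.9] F [-0.09 -0.52 -1.33] w 0.667 j6 -1.51
shift cm [0.02 0.07 3.89] turn [-0.   -0.01  0.01]
```

About 1.5 N, so this one is light. Put it back, release, rise.

```bash
python3 -m crank '[[1,0,0,2,0,0,0],[1,0,0,3,0,0,0],[1,0,0,3.6,0,0,0],[1,0,0,4,0,0,0],[1,0,0,4,0,0,0],[1,0,0,4,0,0,0],[-1,0,0,4,0,0,0],[-1,0,0,4,0,0,0],[-1,0,0,4,0,0,0],[-1,0,0,4,0,0,0],[-1,0,0,1,0,0,0],[-1,0,0,-3,0,0,0]]'; python3 go.py 438.2 36.7 125 165
```

```text
time_s: 4.48
eef_pos: [0.533, 0.2297, 0.097]
orientation: [-3.141, -0.009, -2.984]
wrist_force: [0.9, -0.3, 0.3]
width: 0.972
t 4.48 p [533.  229.7  97. ] rpy [-180.    -0.5 -171. ] F [ 0.86 -0.34  0.35] w 0.972 j6 -1.51
shift cm [ 12.42 -17.57  -2.68] turn [-0.03 -0.1   4.81]
```

```bash
python3 -m crank '[[-1,0,0,-2.6,0,0,0],[-1,12.4,-17.6,-2.6,0,0,4.8],[-1,12.4,-17.6,-2.6,0,0,4.8],[-1,12.4,-17.6,-2.6,0,0,4.8],[-1,12.4,-17.6,-2.6,0,0,4.8],[-1,12.4,-17.6,-2.6,0,0,4.8],[-1,12.4,-17.6,-2.6,0,0,4.8],[-1,12.4,-17.6,-2.6,0,0,4.8],[-1,12.4,-17.6,-2.6,0,0,4.8],[-1,12.4,-17.6,-2.6,0,0,4.8]]'; python3 go.py 438.2 36.7 30 165
```

```text
time_s: 5.32
eef_pos: [0.4422, 0.0378, 0.126]
orientation: [3.141, 0.002, 2.882]
wrist_force: [0.0, -0.2, -0.3]
width: 1.004
t 5.32 p [442.2  37.8 126. ] rpy [1.800e+02 1.000e-01 1.651e+02] F [ 0.04 -0.17 -0.26] w 1.004 j6 -1.48
shift cm [ 0.37 -0.21  9.59] turn [0.01 0.02 0.02]
```

```bash
python3 -m crank '[[-1,0.4,-0.2,3,0,0,0],[-1,0.4,-0.2,6,0,0,0],[-1,0.4,-0.2,8,0,0,0],[-1,0.4,-0.2,9.6,0,0,0],[-1,0.4,-0.2,9.6,0,0,0],[-1,0.4,-0.2,9.6,0,0,0],[1,0.4,-0.2,9.6,0,0,0],[1,0.4,-0.2,9.6,0,0,0],[1,0.4,-0.2,9.6,0,0,0],[1,0.4,-0.2,9.6,0,0,0],[1,0.4,-0.2,9.6,0,0,0],[1,0.4,-0.2,9.6,0,0,0]]' && python3 -m crank '[[1,0,0,-1,0,0,0],[1,0,0,-2,0,0,0],[1,0,0,-3,0,0,0],[1,0,0,-4,0,0,0],[1,0,0,-4,0,0,0],[1,0,0,-4,0,0,0],[1,0,0,-4,0,0,0],[1,0,0,-4,0,0,0],[1,0,0,-4,0,0,0],[1,0,0,-4,0,0,0]]'; python3 go.py 544 -253 150 165
```

```text
time_s: 6.32
eef_pos: [0.4369, 0.0364, 0.0304]
orientation: [3.141, 0.001, 2.88]
wrist_force: [0.9, 2.6, 5.2]
width: 0.663
time_s: 7.15
eef_pos: [0.4362, 0.0362, 0.0693]
orientation: [-3.141, -0.001, 2.881]
wrist_force: [0.5, -0.4, -5.6]
width: 0.663
t 7.15 p [436.2  36.2  69.3] rpy [-1.800e+02 -1.000e-01  1.651e+02] F [ 0.48 -0.44 -5.63] w 0.663 j6 -1.48
shift cm [-17.87 -25.17  -8.09] turn [-0.   -0.01  0.01]
```

5.6 N: this is the heavy tin. Carry it to the bin.

```bash
python3 -m crank '[[1,0,0,-2,0,0,0],[1,-0.7,-1,-4,0,0,0],[1,-2,-2.9,-6,0,0,0],[1,-4,-5.7,-7,0,0,0],[1,-6.2,-8.7,-8,0,0,0],[1,-8.4,-11.8,-8,0,0,0],[1,-10.6,-14.9,-8,0,0,0],[1,-12.8,-18,-8,0,0,0],[1,-15,-21.1,-8,0,0,0],[1,-16.7,-23.5,-8,0,0,0],[1,-17.6,-24.8,-8,0,0,0],[1,-17.9,-25.2,-8,0,0,0]]' && python3 -m crank '[[1,0,0,0,0,0,0],[1,0,0,0,0,0,0],[1,0,0,0,0,0,0],[1,0,0,0,0,0,0]]'; python3 - <<'E'
from h import *
shot("top","top2.png")
E
python3 go.py 543.7 -252.8 34.5 165
```

```text
time_s: 8.15
eef_pos: [0.5453, -0.2571, 0.149]
orientation: [-3.14, 0.002, 2.878]
wrist_force: [0.2, -0.4, -6.5]
width: 0.663
time_s: 8.48
eef_pos: [0.5436, -0.2514, 0.1495]
orientation: [3.141, -0.002, 2.882]
wrist_force: [0.4, -0.5, -6.3]
width: 0.662
t 8.53 p [ 543.9 -251.7  149.7] rpy [ 1.800e+02 -1.000e-01  1.651e+02] F [-0.21  1.01 -7.31] w 0.666 j6 -1.93
shift cm [-0.02 -0.12 11.52] turn [ 0.01 -0.02  0.03]
```

View pics/top2.png

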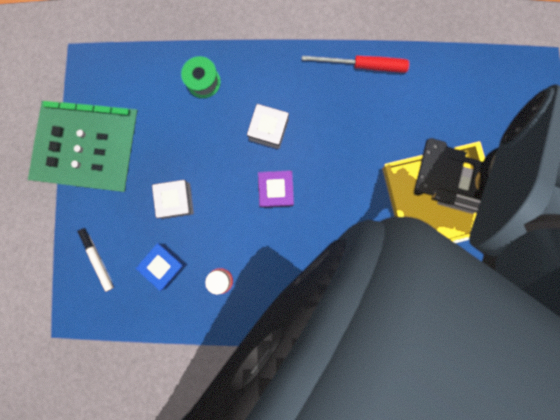

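The gripper holds the tin over the bin (≈(455,190)), and the other two white tins are still at their places. Lower.

```bash
python3 -m crank '[[1,0,-0.1,2,0,0,0],[1,0,-0.1,4.5,0,0,0],[1,0,-0.1,7,0,0,0],[1,0,-0.1,9,0,0,0],[1,0,-0.1,10,0,0,0],[1,0,-0.1,10.6,0,0,0],[1,0,-0.1,11,0,0,0],[1,0,-0.1,11.2,0,0,0],[1,0,-0.1,11.4,0,0,0],[1,0,-0.1,11.5,0,0,0],[1,0,-0.1,11.5,0,0,0],[1,0,-0.1,11.5,0,0,0]]'; python3 go.py
```

```text
time_s: 9.53
eef_pos: [0.5446, -0.2546, 0.0355]
orientation: [-3.141, 0.001, 2.881]
wrist_force: [0.4, -0.2, -6.3]
width: 0.663
t 9.53 p [ 544.6 -254.6   35.5] rpy [-1.800e+02  1.000e-01  1.651e+02] F [ 0.39 -0.16 -6.28] w 0.663 j6 -1.93
```

```bash
python3 -m crank '[[1,0,0,0.05,0,0,0],[1,0,0,0.1,0,0,0],[1,0,0,0.15,0,0,0],[1,0,0,0.15,0,0,0],[1,0,0,0.15,0,0,0]]'; python3 go.py
```

```text
time_s: 9.95
eef_pos: [0.5445, -0.2546, 0.0345]
orientation: [-3.141, 0.001, 2.881]
wrist_force: [-1.7, 0.5, 6.9]
width: 0.665
t 9.95 p [ 544.5 -254.6   34.5] rpy [-1.800e+02  1.000e-01  1.651e+02] F [-1.66  0.45  6.93] w 0.665 j6 -1.93
```

Contact (6.9 N up). Release, pause for the 0.2 s checkpoint, rise.

```bash
python3 -m crank '[[-1,0,0,0,0,0,0],[-1,0,0,0,0,0,0],[-1,0,0,0,0,0,0],[-1,0,0,0,0,0,0],[-1,0,0,0,0,0,0],[-1,0,0,0,0,0,0],[-1,0,0,-2,0,0,0],[-1,0,0,-5,0,0,0],[-1,0,0,-8,0,0,0],[-1,0,0,-10,0,0,0],[-1,0,0,-11,0,0,0],[-1,0,0,-11,0,0,0]]'; python3 go.py 669.8 58.8 125 163.7
```

```text
time_s: 10.95
eef_pos: [0.5456, -0.2553, 0.1457]
orientation: [-3.14, 0.005, 2.881]
wrist_force: [-0.2, -0.5, -0.2]
width: 0.997
t 10.95 p [ 545.6 -255.3  145.7] rpy [-179.9    0.3  165.1] F [-0.18 -0.5  -0.21] w 0.997 j6 -1.93
shift cm [-3.9  33.55  2.03] turn [-0.02  0.06  0.27]
```

```bash
python3 -m crank '[[-1,-3.9,33.6,2,0,0,0.3],[-1,-3.9,33.6,2,0,0,0.3],[-1,-3.9,33.6,2,0,0,0.3],[-1,-3.9,33.6,2,0,0,0.3],[-1,-3.9,33.6,2,0,0,0.3],[-1,-3.9,33.6,2,0,0,0.3],[-1,-3.9,33.6,2,0,0,0.3],[-1,-3.9,33.6,2,0,0,0.3],[-1,-3.9,33.6,2,0,0,0.3],[-1,-3.9,33.6,2,0,0,0.3],[-1,-3.9,33.6,2,0,0,0.3],[-1,-3.9,33.6,2,0,0,0.3]]'; python3 go.py 669.8 58.8 30 163.7; python3 - <<'E'
from h import *
d,c=shot("top","top3.png")
f=lambda t:[round(float(x),1) for x in t]
print("heavy",f(tin(c,d["img"],(445,195),r=50)),"T2",f(tin(c,d["img"],(170,198))))
d,c=shot("side","side3.png"); print("heavy side",f(tin(c,d["img"],(305,118),r=30)))
cv2.imwrite("pics/c3.png",np.hstack([cv2.imread("pics/top3.png")[:,160:540],cv2.imread("pics/side3.png")[:,150:560]]))
E
```

```text
time_s: 11.95
eef_pos: [0.6675, 0.0588, 0.1221]
orientation: [-3.14, -0.002, 2.854]
wrist_force: [-0.0, 0.8, 0.0]
width: 1.001
t 11.95 p [667.5  58.8 122.1] rpy [-1.799e+02 -1.000e-01  1.635e+02] F [-0.04  0.83  0.02] w 1.001 j6 -1.36
shift cm [-0.25  0.07  9.21] turn [-0.01 -0.03 -0.04]
heavy [546.1, -256.1, 61.9, 61.1, 74.4, 47.9, 1253.0] T2 [546.1, 60.0, 1164.4, 821.3, 89.7, 1.4, 235200.0]
heavy side [544.9, -254.6, 64.7, 62.1, 75.0, 47.6, 593.0]
```

View pics/c3.png

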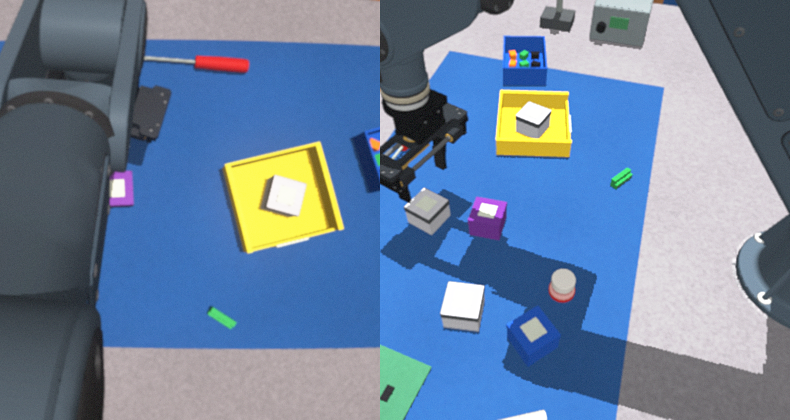

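The heavy tin stands in the bin (left half (285,196)), top at 48 mm, centre ≈ (545,-255). The gripper is above the third tin. Grasp and lift.

```bash
python3 -m crank '[[-1,-0.2,0.1,3,0,0,0],[-1,-0.2,0.1,6,0,0,0],[-1,-0.2,0.1,8,0,0,0],[-1,-0.2,0.1,9.2,0,0,0],[-1,-0.2,0.1,9.2,0,0,0],[-1,-0.2,0.1,9.2,0,0,0],[1,-0.2,0.1,9.2,0,0,0],[1,-0.2,0.1,9.2,0,0,0],[1,-0.2,0.1,9.2,0,0,0],[1,-0.2,0.1,9.2,0,0,0],[1,-0.2,0.1,9.2,0,0,0],[1,-0.2,0.1,9.2,0,0,0]]' && python3 -m crank '[[1,0,0,-1,0,0,0],[1,0,0,-2,0,0,0],[1,0,0,-3,0,0,0],[1,0,0,-4,0,0,0],[1,0,0,-6,0,0,0],[1,0,0,-8,0,0,0],[1,0,0,-10,0,0,0],[1,0,0,-12,0,0,0],[1,0,0,-12,0,0,0],[1,0,0,-12,0,0,0],[1,0,0,-12,0,0,0],[1,0,0,-12,0,0,0]]'; python3 go.py 545 -255 150 165
```

```text
time_s: 13.05
eef_pos: [0.671, 0.0605, 0.032]
orientation: [-3.141, 0.001, 2.855]
wrist_force: [-0.0, -0.7, 2.7]
width: 0.665
time_s: 14.05
eef_pos: [0.6695, 0.0607, 0.1497]
orientation: [-3.141, -0.003, 2.855]
wrist_force: [-0.3, -0.0, -2.2]
width: 0.667
t 14.05 p [669.5  60.7 149.7] rpy [-180.    -0.2  163.6] F [-0.33 -0.01 -2.17] w 0.667 j6 -1.36
shift cm [ 3.01e+00 -3.38e+01  1.00e-02] turn [-0.01 -0.04 -0.29]
```

2.2 N: light, as expected. Carry to the stack.

```bash
python3 -m crank '[[1,0.1,-1.2,0,0,0,-0.3],[1,0.4,-4,0,0,0,-0.3],[1,0.7,-7.5,0,0,0,-0.3],[1,1,-11,0,0,0,-0.3],[1,1.3,-14.5,0,0,0,-0.3],[1,1.6,-18,0,0,0,-0.3],[1,1.9,-21.5,0,0,0,-0.3],[1,2.2,-25,0,0,0,-0.3],[1,2.5,-28.5,0,0,0,-0.3],[1,2.8,-31.5,0,0,0,-0.3],[1,3,-33.2,0,0,0,-0.3],[1,3,-33.8,0,0,0,-0.3]]' && python3 -m crank '[[1,0,0,0,0,0,0],[1,0,0,0,0,0,0],[1,0,0,0,0,0,0],[1,0,0,0,0,0,0]]'; python3 go.py 545 -255 82 165
```

```text
time_s: 15.05
eef_pos: [0.5445, -0.2578, 0.1499]
orientation: [3.142, -0.002, 2.877]
wrist_force: [0.3, 0.7, -0.9]
width: 0.666
time_s: 15.38
eef_pos: [0.5467, -0.2534, 0.151]
orientation: [3.141, -0.001, 2.883]
wrist_force: [0.2, -0.1, -1.0]
width: 0.662
t 15.38 p [ 546.7 -253.4  151. ] rpy [180.   -0.  165.2] F [ 0.22 -0.1  -1.02] w 0.662 j6 -1.93
shift cm [ 0.12 -0.2   6.9 ] turn [ 0.01 -0.01  0.04]
```

```bash
python3 -m crank '[[1,0.1,-0.2,1.5,0,0,0],[1,0.1,-0.2,3.5,0,0,0],[1,0.1,-0.2,5,0,0,0],[1,0.1,-0.2,6,0,0,0],[1,0.1,-0.2,6.5,0,0,0],[1,0.1,-0.2,6.7,0,0,0],[1,0.1,-0.2,6.8,0,0,0],[1,0.1,-0.2,6.9,0,0,0],[1,0.1,-0.2,6.9,0,0,0],[1,0.1,-0.2,6.9,0,0,0],[1,0.1,-0.2,6.9,0,0,0]]'; python3 go.py 545 -255 81 165
```

```text
time_s: 16.3
eef_pos: [0.5451, -0.2571, 0.083]
orientation: [-3.141, 0.001, 2.881]
wrist_force: [-0.8, 0.3, -2.4]
width: 0.663
t 16.3 p [ 545.1 -257.1   83. ] rpy [-1.800e+02  1.000e-01  1.651e+02] F [-0.77  0.34 -2.43] w 0.663 j6 -1.94
shift cm [0.06 0.2  0.19] turn [-0.01  0.01  0.01]
```

```bash
python3 -m crank '[[1,0,0.2,0,0,0,0],[1,0,0.2,0.05,0,0,0],[1,0,0.2,0.1,0,0,0],[1,0,0.2,0.15,0,0,0],[1,0,0.2,0.15,0,0,0],[1,0,0.2,0.15,0,0,0]]'; python3 go.py 545 -255 81 165
```

```text
time_s: 16.8
eef_pos: [0.5454, -0.2548, 0.081]
orientation: [3.142, 0.0, 2.881]
wrist_force: [-0.3, 1.2, 2.0]
width: 0.66
t 16.8 p [ 545.4 -254.8   81. ] rpy [180.    0.  165.1] F [-0.28  1.22  2.03] w 0.66 j6 -1.93
shift cm [ 0.03 -0.03 -0.  ] turn [0.   0.   0.01]
```

Contact (2 N up, from −2.4 N). Release, rise, check.

```bash
python3 -m crank '[[-1,0,0,0,0,0,0],[-1,0,0,0,0,0,0],[-1,0,0,0,0,0,0],[-1,0,0,0,0,0,0],[-1,0,0,0,0,0,0],[-1,0,0,-1,0,0,0],[-1,0,0,-3,0,0,0],[-1,0,0,-6,0,0,0],[-1,0,0,-9,0,0,0],[-1,0,0,-12,0,0,0],[-1,0,0,-14,0,0,0],[-1,0,0,-14,0,0,0]]' && python3 -m crank '[[-1,0,15,0,0,0,0],[-1,0,15,0,0,0,0],[-1,0,15,0,0,0,0],[-1,0,15,0,0,0,0],[-1,0,15,0,0,0,0],[-1,0,15,0,0,0,0],[-1,0,15,0,0,0,0],[-1,0,15,0,0,0,0]]'; python3 - <<'E'
from h import *
f=lambda t:[round(float(x),1) for x in t]
d,c=shot("top","top4.png")
d2,c2=shot("side","side4.png")
for n,a,b in(("top upper",(445,195),1),("side upper",(305,100),0)):
    try: print(n,f(tin(c if b else c2,None,a,.075,.11,r=40)))
    except Exception as e: print(n,e)
try: print("T2 side",f(tin(c2,None,(233,297))))
except Exception as e: print(e)
cv2.imwrite("pics/c4.png",np.hstack([cv2.imread("pics/top4.png")[:,160:540],cv2.imread("pics/side4.png")[:,150:560]]))
E
python3 go.py
```

```text
time_s: 17.8
eef_pos: [0.548, -0.2565, 0.2269]
orientation: [-3.138, 0.011, 2.881]
wrist_force: [-0.0, 0.4, 0.8]
width: 0.997
time_s: 18.47
eef_pos: [0.5837, -0.1111, 0.2206]
orientation: [-3.141, -0.0, 2.88]
wrist_force: [0.0, -0.3, -0.3]
width: 1.0
top upper [528.4, 57.7, 1163.8, 856.7, 89.8, 0.6, 235200.0]
side upper [543.0, -253.8, 63.7, 62.1, 72.7, 92.4, 692.0]
T2 side [533.7, 229.3, 60.0, 61.5, 9.0, 44.1, 1344.0]
t 18.57 p [ 583.8 -111.3  220.7] rpy [-180.   -0.  165.] F [0.3  0.41 0.31] w 1.003 j6 -1.68
```

View pics/c4.png

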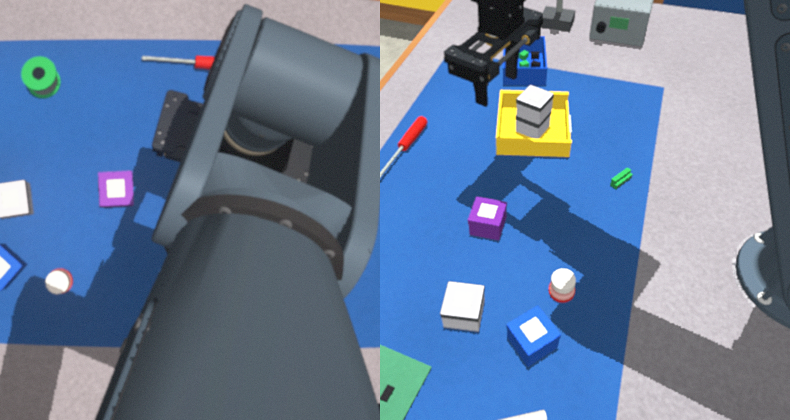

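The side view shows the stack upright in the bin (right half (534,110)). Its top is at 92 mm with the centre at (543,-254), within about 2 mm of the heavy tin. The other light tin stands on the bench at (534,229) and the gripper is clear. Hand in.

```bash
python3 -c "
from bench import workorder
print(workorder.finish_job())"
```

```text
the job is handed in; nothing more can be done
None
```

The heavy tin is in the yellow bin with a light tin stacked on it, and the other light tin is on the bench. I handed the job in at about 18.6 s on the robot clock; it reports no verdict.

- **Weighing:** the tin at about (535, 231) mm read 1.3–1.7 N, so it is light; I set it back down. The tin at about (438, 37) mm read about 5.6–6.3 N, so it is the heavy one. The tin at about (670, 59) mm read between 1.0 and 2.4 N while held, so it is light.
- **Placing:** the heavy tin was set on the bin floor and released. The (670, 59) tin then went on top of it.
- **Last checks, from the side camera:**
  - The top of the stack is at 92 mm.
  - The upper tin's centre is at about (543, -254) mm; the heavy tin measured (545, -255) mm from the same camera, so they are about 2 mm apart.
  - The remaining light tin stands at (534, 229) mm, well clear of the bin.
  - The gripper is open and touching nothing.
- **Checks that failed:** the final top-camera measurement of the stack gave no usable value because the arm blocked the view, so the final stack position rests on the side camera alone. A top-camera re-check of the light tin left on the bench was blocked earlier in the same way.

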